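Refit the bay cover under a camera's raised display

TASK

On the repair bench, lift the camera's hinged display by its tab to about 60 degrees from closed and leave it standing there; never swing it past 75 degrees, its ribbon is short. Then fit the larger loose cover plate, the one with two holes, over the two pins on the deck under the raised display, so that it lies flat and fully home on the deck with both pins through its holes. Leave the other things on the bench where they are.

Things in the scene. Friction and masses are not known exactly. Their poses are not given: they have to be found in the camera images.
- camera: black camera body lying on the bench, fixed, 130 mm deep (x), 170 wide (y), rubber grip on its +y side, lens barrel at the far end to x = 137. Origin: centre of the underside; x points from the open front to hinge and barrel, z up. Metal deck 45 mm up; 8 mm walls, tops 85 mm up, along both y sides (154 clear between) and the far side; front (x = -65) open
- seat (a point): point on the deck surface, 12 mm in front of its centre (camera x = -12, y = 0), axes as the camera's. Two upright steel pins stand on the deck at this x, 76 mm apart in y, 6 mm thick, 11 tall, the top 4 mm tapering to 4 mm. The pair is mounted with sideways play: its middle is anywhere within 8 mm either side (y) of this point, not in the readings: to be felt for or seen
- display (a joint): opening angle of the display, rad: 0 closed (flat on the walls), grows as its front edge swings up; stiff hinge (0.35 N m), stays where left. Panel 130 mm from hinge to free edge, 166 wide, 10 thick. Raised, it leans over the deck: an upright tool over the pins would hit it, so reach in under it with the tool leaning back to the front by 25 to 45 degrees
- display_tab (a point): grip point on the display's tab: a metal tongue 14 mm wide (y), 8 mm thick, standing out 32 mm from the middle of the free edge in the panel's plane and free on all sides; this point is 20 mm out from the edge, 150 mm from the hinge
- display_hinge (a point): middle of the hinge axis (along the camera's y), 85 mm above the bench, at camera x = +65 mm; the closed panel's underside is level with it
- cover: the cover plate: bare aluminium, 60 mm (x) by 100 mm (y), 5 mm thick, two through holes 8 mm wide at y = +38 and -38 mm; on its top at the centre a straight rib to grip it by, 34 mm long (x), 10 mm thick (y), top 31 mm above the underside. Origin: centre of its underside, z up. 90 g. Fits either way round
- small_cover: bystander: a smaller plain cover plate of another model, 40 x 70 x 5 mm with a short 12 mm rib and no holes: not the one wanted
- lens: bystander: a lens standing on its end, 66 mm across, 52 mm high
- screw_jar: bystander: a glass jar, 44 mm across, 50 mm high
- screwdriver: bystander: a screwdriver lying flat, 150 mm long
- brush: bystander: a brush lying flat, 160 mm long
- mount_ring: bystander: a flat steel ring, 64 mm across, 8 mm high
Mind the look-alikes: they are no part of the job. What is shaped like the cover but black or yellow is not meant.

How it is judged:
By the outcome, as a careful person would: the job done as asked, in the order asked, and still so for the second after the job is handed in, with the robot touching nothing.
It also fails if it takes over 64 s, if anything falls off the work surface, if the arm or the gripper's body presses on something with over 40 N, if the wrist force passes 120 N, or if a joint passes its speed limit or range.

ROBOT

A 6-joint arm with a two-finger parallel gripper is mounted at the origin on the work surface. World frame = base frame: x ahead of the robot, y to its left, z up, the work surface at z = 0. Lengths are in m, angles in degrees, forces in N, time in s.
With the tool pointing down it reaches from about 0.35 to 0.95 m from the base axis. Payload 17.4 kg.
Tool frame: the origin (TCP) lies midway between the tips of the shut fingers; the grasp point (between the pads) lies 19 mm behind it; z points along the fingers, y is the line along which they close (so a half turn about z gives the same grasp; the last joint's range is limited). The gripper opens to 93 mm and grips with 3 to 60 N. Pads are 15 mm wide; open, the fingers measure 128 mm over their backs; the gripper's body (75 mm by 188 mm) begins 65 mm behind the grasp point.
Start: joints at [74.496, 6.646, 82.598, -0, 90.757, -2.166], TCP at [0.156, 0.657, 0.189] pointing down, gripper open.
Joint ranges: [-162.19, 162.19], [-47.58, 125.68], [4.15, 143.07], [-65.23, 245.23], [0.69, 171.88], [-170.13, 170.13]. Speed limits (degrees/s): [108.29, 108.29, 127.2, 180, 180, 180].

INTERFACE

Orientations are given as a 3x3 rotation matrix whose columns are the frame's x, y, z axes.
In Python, from workcell import manip, eyes gives the robot as it stands.
- The arm moves only by the shell command python3 -m creep 'ROWS'. ROWS is JSON, a list of rows, each a list of 3 entries, a list of its own where there are three numbers: the shift along the tool's x, y, z in m, then the turn about the tool's z in rad, then the finger opening in m, from 0 to 0.093. A call has 1 to 12 rows; each row is the pose to reach, as a shift and turn from the pose commanded when the call began, along the tool's axes at that moment; what a row does not reach only later rows make up. A row lasts 1/12 s, in which the tool goes at most 41.7 mm and 7.16 degrees, less where a joint would pass 70% of its speed; a pose out of reach is approached as far as the arm can. A call with a gripper value outside its range is refused whole. The fingers move at their own pace and stop on an object; the grip force is fixed at half the most. Time passes only in rows, so rows that repeat a pose let the fingers close. It gives the time, the measured TCP pose, the force, the opening and the grip force at its end, in the units of the state.
- manip.get_obs(): the state, without advancing time (a new reading comes with each control period).
- eyes.camera(name): name is "scene" or "top" or "wrist"; returns the picture (400x640x3 uint8, red, green, blue); there is no depth.
- eyes.calibration(name): a dict with "fx", "fy", "cx", "cy" (pixels), "dist_coeffs" ([k1, k2, p1, p2, k3] as OpenCV has them; the pictures are not rectified), "R" (3x3) and "t" (3): a world point X has camera coordinates R X + t. Camera axes: x right, y down, z forward; pixel columns grow to the right and rows downward; lengths in m; the calibration is good to about 2 mm. A picture is of the moment at which its call begins: read the wrist's pose just before it. calibration takes no time and is no camera call; for the wrist camera it gives the pose at the moment of the call.
- manip.finish_job(): hands the job in; it is judged then, once.
The state is a dict: "clock": time; "q": joint angles; "dq": joint speeds; "joint_efforts": joint torques, N m; "position": TCP position; "ee_rot": TCP orientation; "ft_force": force on the tool from outside, world axes, zero at the start; "torque": the same for the moment, N m; "width": finger opening in m; "gripper_force": force on a finger pad.
Only numpy, scipy, OpenCV 4.12 (cv2) and the standard library are available. Lean on these libraries where they do the work, as an engineer would, in place of code of your own. Each camera call takes 0.05 s, during which the arm holds its last target. There are 200 camera calls.

## Working session

There is one attempt and no reset: what is moved stays moved. The work goes in short steps, Python scripts to look and compute and a shell command to move; the robot and the scene stay as the last step left them, time stands still between calls to the robot, and variables do not carry over. Pictures are saved under pics/ and viewed, at most 10 in all, crops included, and the job is handed in when it is done.

```bash
ls -la; mkdir -p pics; python3 -m creep --help 2>&1 | head -30; python3 - <<'E'
from workcell import manip, eyes
import cv2,numpy as np
o=manip.get_obs()
print(o['clock'],o['position'],np.round(o['ee_rot'],3).tolist(),o['width'])
for n in("top","scene"):
    im=eyes.camera(n); cv2.imwrite(f'pics/{n}0.png',im[:,:,::-1]); c=eyes.calibration(n)
    print(n,c['fx'],c['dist_coeffs'],np.round(-np.array(c['R']).T@c['t'],3))
E
```

```text
total 12
drwxr-xr-x  3 agent agent 4096 Nov 30 00:21 .
drwxr-xr-x 23 root  root  4096 Nov 30 00:21 ..
drwxr-xr-x  2 agent agent 4096 Nov 30 00:21 pics
invalid input: not JSON, or not a number
0.0 [0.15567249 0.6565589  0.1883959 ] [[-0.973, 0.231, -0.0], [0.231, 0.973, -0.001], [0.0, -0.001, -1.0]] 0.09307797909011922
top 517.8686494121389 [0.01770135 0.         0.         0.         0.        ] [ 0.344 -0.045  1.191]
scene 399.7082001680041 [0.01278612 0.         0.         0.         0.        ] [1.172 0.004 1.014]
```

```bash
ls -la pics; python3 - <<'E'
import cv2,numpy as np
a=cv2.imread('pics/top0.png');b=cv2.imread('pics/scene0.png')
c=np.vstack([a,b]);cv2.imwrite('pics/both0.png',cv2.resize(c,(480,600),interpolation=cv2.INTER_AREA))
E
```

```text
total 596
drwxr-xr-x 2 agent agent   4096 Nov 30 00:22 .
drwxr-xr-x 3 agent agent   4096 Nov 30 00:21 ..
-rw-r--r-- 1 agent agent 328984 Nov 30 00:22 scene0.png
-rw-r--r-- 1 agent agent 268000 Nov 30 00:22 top0.png
```

View pics/top0.png

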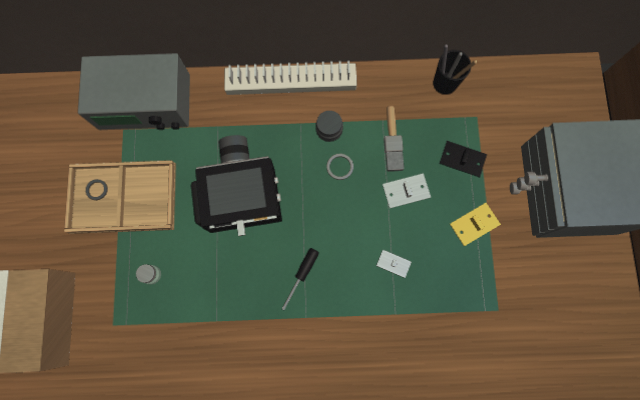

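View pics/scene0.png

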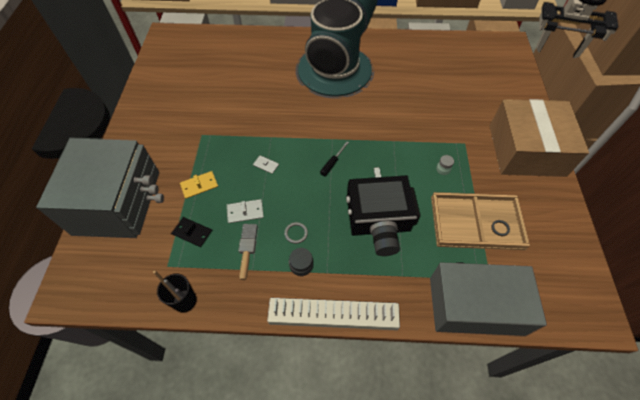

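Top view: the camera is at about (238,195) with its tab at (241,228). Four plates could be the cover:
- Aluminium with two holes, at (407,190).
- Small aluminium, at (394,264).
- Black, at (463,158).
- Yellow, at (475,224).

The one at (407,190) fits: it is the larger, it is bare aluminium and it has two holes. I'll confirm that in a crop.

```bash
cat > h.py <<'E'
from workcell import manip, eyes
import cv2,numpy as np
def cal(n):
    c=eyes.calibration(n);K=np.array([[c['fx'],0,c['cx']],[0,c['fy'],c['cy']],[0,0,1.]])
    return K,np.array(c['dist_coeffs'],float),np.array(c['R'],float),np.array(c['t'],float)
def rays(n,px,C=None):
    K,d,R,t=C or cal(n)
    u=cv2.undistortPoints(np.array(px,float).reshape(-1,1,2),K,d).reshape(-1,2)
    return -R.T@t,np.c_[u,np.ones(len(u))]@R
def onplane(n,px,z,C=None):
    o,D=rays(n,px,C); return o+D*((z-o[2])/D[:,2])[:,None]
def proj(n,X,C=None):
    K,d,R,t=C or cal(n)
    return cv2.projectPoints(np.array(X,float).reshape(-1,1,3),cv2.Rodrigues(R)[0],t,K,d)[0].reshape(-1,2)
E
python3 - <<'E'
from h import *
im=cv2.imread('pics/top0.png')
a=cv2.resize(im[130:250,180:300],(600,600)[:2],interpolation=cv2.INTER_CUBIC)[:, :]
a=cv2.resize(im[130:250,185:290],(350,400),interpolation=cv2.INTER_CUBIC)
b=cv2.resize(im[140:280,370:510],(400,400),interpolation=cv2.INTER_CUBIC)
cv2.imwrite('pics/crop1.png',np.hstack([a,b]))
# bright low-sat blobs
hsv=cv2.cvtColor(im,cv2.COLOR_BGR2HSV)
m=((hsv[...,2]>130)&(hsv[...,1]<50)).astype(np.uint8)
m[:, :190]=0;m[:120]=0;m[320:]=0;m[:,500:]=0
m=cv2.morphologyEx(m,cv2.MORPH_CLOSE,np.ones((5,5)))
for c in cv2.findContours(m,0,1)[0]:
    if cv2.contourArea(c)>40:
        r=cv2.minAreaRect(c);bp=cv2.boxPoints(r);z=.005 if r[0][0]>320 else .095
        print(np.round(r[0],1),np.round(r[1],1),round(r[2],1),np.round(onplane('top',bp,z)[:,:2],4).tolist(), np.round(onplane('top',[r[0]],z),4))
print(onplane('top',[[0,0],[640,400],[320,200]],0).round(3))
E
```

```text
[393.7 263.2] [31.8 17.3] 22.9 [[0.4416, -0.1626], [0.4772, -0.1802], [0.4466, -0.245], [0.4114, -0.2271]] [[ 0.4441 -0.2038  0.005 ]]
[243.5 226.7] [14.5 21.6] 78.7 [[0.5379, 0.1493], [0.5454, 0.1039], [0.5143, 0.098], [0.507, 0.1431]] [[0.5261 0.1236 0.095 ]]
[406.4 190.2] [25.6 43.2] 75.3 [[0.632, -0.1896], [0.6549, -0.2899], [0.5946, -0.3003], [0.5722, -0.201]] [[ 0.6132 -0.2451  0.005 ]]
[394.  142.5] [13. 14.] 90.0 [[0.7486, -0.2084], [0.7472, -0.242], [0.7146, -0.2397], [0.7159, -0.2063]] [[ 0.7315 -0.2241  0.005 ]]
[[ 1.154  0.759  0.   ]
 [ 0.136 -0.709  0.   ]
 [ 0.598 -0.042  0.   ]]
```

View pics/crop1.png

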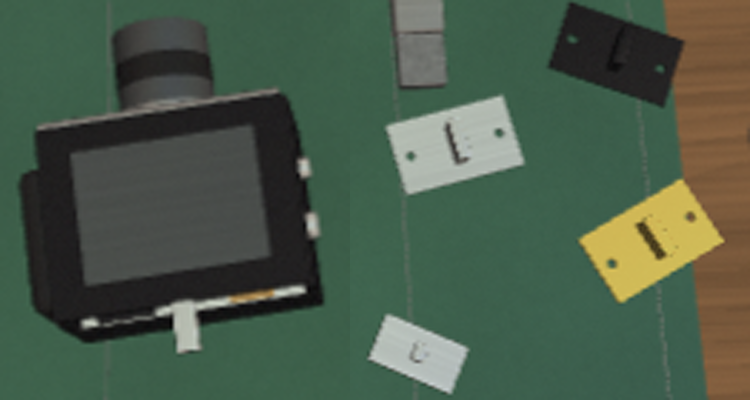

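The crop confirms it: the plate at (407,190) is aluminium with two holes and a rib. The small plate at (394,264) has no holes. Next I'll measure the camera and lift the tool clear.

```bash
python3 - <<'E'
from h import *
im=cv2.imread('pics/top0.png');hsv=cv2.cvtColor(im,cv2.COLOR_BGR2HSV).astype(int)
g=hsv[...,2]; sub=np.zeros(g.shape,np.uint8); sub[160:222,198:272]=((g[160:222,198:272]>45)&(hsv[160:222,198:272,1]<70)&(g[160:222,198:272]<110))
sub=cv2.morphologyEx(sub,cv2.MORPH_OPEN,np.ones((3,3)))
c=max(cv2.findContours(sub,0,1)[0],key=cv2.contourArea);r=cv2.minAreaRect(c);print('screen',r)
P=onplane('top',cv2.boxPoints(r),.095);print(P.round(4).tolist())
for i in range(4):
    d=P[(i+1)%4]-P[i];print(np.linalg.norm(d).round(4),np.degrees(np.arctan2(d[1],d[0])).round(2))
m=((hsv[...,2]>120)&(hsv[...,1]<60)).astype(np.uint8)
ys,xs=np.nonzero(m[224:240,232:252]);print('tab px',[(y+224,xs[ys==y].min()+232,xs[ys==y].max()+232) for y in np.unique(ys)])
E
python3 -m creep '[[[0,0,-0.2],0,0.09],[[0,0,-0.2],0,0.09],[[0,0,-0.2],0,0.09],[[0,0,-0.2],0,0.09],[[0,0,-0.2],0,0.09],[[-0.44,-0.4,-0.2],-0.38,0.06],[[-0.44,-0.4,-0.2],-0.38,0.06],[[-0.44,-0.4,-0.2],-0.38,0.06],[[-0.44,-0.4,-0.2],-0.38,0.06],[[-0.44,-0.4,-0.2],-0.38,0.06],[[-0.44,-0.4,-0.2],-0.38,0.06],[[-0.44,-0.4,-0.2],-0.38,0.06]]'
```

```text
screen ((235.30255126953125, 191.19659423828125), (40.6871337890625, 57.16572952270508), 81.38435363769531)
[[0.6429, 0.2097, 0.095], [0.6576, 0.086, 0.095], [0.5671, 0.0737, 0.095], [0.553, 0.1954, 0.095]]
0.1246 -83.22
0.0914 -172.3
0.1224 96.62
0.0911 9.08
tab px [(np.int64(224), np.int64(232), np.int64(243)), (np.int64(225), np.int64(237), np.int64(243)), (np.int64(226), np.int64(237), np.int64(243)), (np.int64(227), np.int64(237), np.int64(243)), (np.int64(228), np.int64(237), np.int64(244)), (np.int64(229), np.int64(237), np.int64(244)), (np.int64(230), np.int64(238), np.int64(244)), (np.int64(231), np.int64(238), np.int64(244)), (np.int64(232), np.int64(238), np.int64(244)), (np.int64(233), np.int64(238), np.int64(244)), (np.int64(234), np.int64(238), np.int64(244)), (np.int64(235), np.int64(238), np.int64(239))]
clock: 1.1
position: [0.321, 0.4143, 0.3889]
ee_rot: [[-0.989, -0.147, -0.0], [-0.147, 0.989, -0.0], [0.0, -0.0, -1.0]]
ft_force: [0.9, -0.4, -0.0]
width: 0.06
gripper_force: 0.0
```

```bash
python3 -m creep '[[[-0.14,-0.31,0],0,0.04],[[-0.14,-0.31,0],0,0.04],[[-0.14,-0.31,0],0,0.04],[[-0.14,-0.31,0],0,0.04],[[-0.14,-0.31,0],0,0.04],[[-0.14,-0.31,0],0,0.04],[[-0.14,-0.31,0],0,0.04],[[-0.14,-0.31,0],0,0.04],[[-0.14,-0.31,0],0,0.04],[[-0.14,-0.31,0],0,0.04]]'
python3 - <<'E'
from h import *
o=manip.get_obs();print(o['q'].round(2) if hasattr(o['q'],'round') else o['q'])
im=eyes.camera('wrist');cv2.imwrite('pics/w1.png',im[:,:,::-1])
K,d,R,t=cal('wrist');print(K[0],(-R.T@t).round(4),R.round(3).tolist())
print(onplane('top',[[241.2,235.3],[235.3,191.2]],.094).round(4))
E
```

```text
clock: 1.93
position: [0.5054, 0.128, 0.3883]
ee_rot: [[-0.99, -0.143, -0.001], [-0.143, 0.99, -0.0], [0.001, -0.0, -1.0]]
ft_force: [-0.1, -0.4, -0.4]
width: 0.0403
gripper_force: 0.0
[ 1.1410e+01 -1.1340e+01  8.1690e+01 -1.0000e-02  1.0973e+02 -8.6820e+01]
[310.1290199    0.         323.94851189] [0.4223 0.1165 0.5847] [[-0.144, 0.99, -0.001], [0.945, 0.138, 0.296], [0.293, 0.042, -0.955]]
[[0.5079 0.1288 0.094 ]
 [0.605  0.1415 0.094 ]]
```

View pics/w1.png

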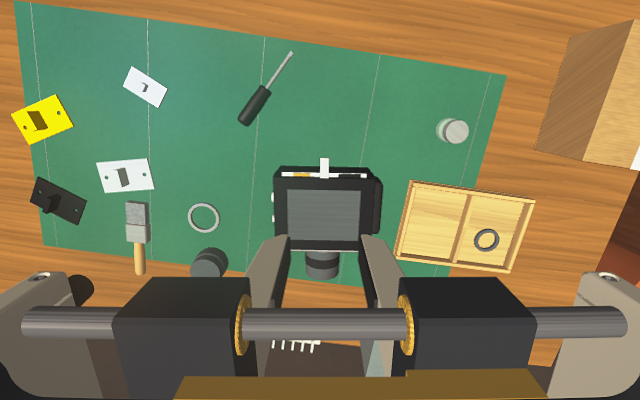

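The wrist view shows the tab at (324,168) and the panel square below the fingers. I'll refine the tab from this picture. I'll also check in free air how the arm behaves at its reach limit, because rows can only turn about tool z and the job needs a lean.

```bash
python3 - <<'E'
from h import *
im=cv2.imread('pics/w1.png');hsv=cv2.cvtColor(im,cv2.COLOR_BGR2HSV)
m=((hsv[...,2]>170)&(hsv[...,1]<60)).astype(np.uint8)
ys,xs=np.nonzero(m[150:185,312:338]);L=[(y+150,xs[ys==y].min()+312,xs[ys==y].max()+312) for y in np.unique(ys)];print([tuple(map(int,a)) for a in L])
C=cal('wrist')
g=hsv[...,2].astype(int);s=((g>60)&(g<125)&(hsv[...,1]<60)).astype(np.uint8);s2=np.zeros_like(s);s2[182:245,280:368]=s[182:245,280:368]
s2=cv2.morphologyEx(s2,cv2.MORPH_OPEN,np.ones((3,3)))
c=max(cv2.findContours(s2,0,1)[0],key=cv2.contourArea)
q=cv2.approxPolyDP(cv2.convexHull(c),6,True).reshape(-1,2);print(q.tolist())
P=onplane('wrist',q,.095,C);print(P.round(4).tolist())
for i in range(len(q)):
    e=P[(i+1)%len(q)]-P[i];print(np.linalg.norm(e).round(4),np.degrees(np.arctan2(e[1],e[0])).round(2))
t=[[(L[3][1]+L[3][2])/2,L[0][0]],[(L[3][1]+L[3][2])/2,168]];print(onplane('wrist',t,.094,C).round(4))
E
python3 -m creep '[[[-0.6,0,0],0,0.04],[[-0.6,0,0],0,0.04],[[-0.6,0,0],0,0.04],[[-0.6,0,0],0,0.04],[[-0.6,0,0],0,0.04],[[-0.6,0,0],0,0.04],[[-0.6,0,0],0,0.04],[[-0.6,0,0],0,0.04],[[-0.6,0,0],0,0.04],[[-0.6,0,0],0,0.04],[[-0.6,0,0],0,0.04],[[-0.6,0,0],0,0.04]]'
python3 -c "
from h import *
print(np.round(manip.get_obs()['q'],1))"
```

```text
[(158, 320, 328), (159, 320, 328), (160, 320, 328), (161, 320, 328), (162, 320, 328), (163, 320, 328), (164, 320, 328), (165, 320, 328), (166, 320, 328), (167, 320, 328), (168, 320, 328), (169, 320, 328), (170, 320, 328), (171, 320, 328), (172, 320, 328), (173, 312, 337), (174, 312, 337), (175, 312, 337), (176, 312, 337), (177, 320, 328)]
[[280, 182], [360, 190], [358, 240], [290, 239], [280, 220]]
[[0.5567, 0.0632, 0.095], [0.5512, 0.1945, 0.095], [0.64, 0.2071, 0.095], [0.6552, 0.0907, 0.095], [0.6227, 0.07, 0.095]]
0.1314 92.4
0.0897 8.08
0.1174 -82.6
0.0385 -147.51
0.0664 -174.11
[[0.5076 0.1285 0.094 ]
 [0.5236 0.1308 0.094 ]]
clock: 2.98
position: [0.9013, 0.1909, 0.3782]
ee_rot: [[-0.989, -0.149, 0.015], [-0.149, 0.989, 0.004], [-0.016, 0.001, -1.0]]
ft_force: [10.6, 0.5, 28.1]
width: 0.04
gripper_force: 0.0
[ 1.040e+01  5.130e+01  4.100e+00  1.000e-01  1.237e+02 -8.820e+01]
```

```bash
python3 -m creep '[[[-0.3,0,0],0,0.04],[[-0.3,0,0],0,0.04],[[-0.3,0,0],0,0.04],[[-0.3,0,0],0,0.04],[[-0.3,0,0],0,0.04],[[-0.3,0,0],0,0.04]]'
python3 -c "
from h import *
print(np.round(manip.get_obs()['q'],1))"
```

```text
clock: 3.48
position: [0.9559, 0.1891, 0.3048]
ee_rot: [[-0.988, -0.147, 0.048], [-0.147, 0.989, 0.01], [-0.049, 0.002, -0.999]]
ft_force: [-0.2, -0.2, 0.4]
width: 0.0404
gripper_force: 0.0
[ 9.700e+00  5.580e+01  4.200e+00  1.000e-01  1.172e+02 -8.870e+01]
```

```bash
for i in 1 ; do python3 -m creep '[[[-1,0,-0.3],0,0.04],[[-1,0,-0.3],0,0.04],[[-1,0,-0.3],0,0.04],[[-1,0,-0.3],0,0.04],[[-1,0,-0.3],0,0.04],[[-1,0,-0.3],0,0.04]]'; done
python3 -c "
from h import *
print(np.round(manip.get_obs()['q'],1))"
```

```text
clock: 3.98
position: [0.9799, 0.1839, 0.2795]
ee_rot: [[-0.986, -0.147, 0.076], [-0.146, 0.989, 0.015], [-0.078, 0.004, -0.997]]
ft_force: [-0.8, -0.3, -0.4]
width: 0.0401
gripper_force: 0.0
[  9.1  57.3   4.2   0.2 114.  -89.2]
```

```bash
python3 -m creep '[[[-1,0,0],0,0.04]]'|grep ee_rot;python3 -m creep '[[[-1,0,0],0,0.04]]'|grep ee_rot;python3 -m creep '[[[-1,0,0],0,0.04]]'|grep ee_rot;python3 -m creep '[[[-1,0,0],0,0.04]]'|grep ee_rot
python3 -m creep '[[[-1,0,-1.5],0,0.04]]'|grep ee_rot;python3 -m creep '[[[-1,0,-1.5],0,0.04]]'|grep ee_rot;python3 -m creep '[[[-1,0,-1.5],0,0.04]]'|grep ee_rot;python3 -m creep '[[[-1,0,-1.5],0,0.04]]'
python3 -c "
from h import *
print(np.round(manip.get_obs()['q'],1))"
```

```text
ee_rot: [[-0.984, -0.147, 0.102], [-0.146, 0.989, 0.02], [-0.103, 0.005, -0.995]]
ee_rot: [[-0.981, -0.147, 0.126], [-0.145, 0.989, 0.024], [-0.128, 0.005, -0.992]]
ee_rot: [[-0.978, -0.147, 0.149], [-0.144, 0.989, 0.028], [-0.152, 0.006, -0.988]]
ee_rot: [[-0.974, -0.147, 0.174], [-0.144, 0.989, 0.033], [-0.177, 0.007, -0.984]]
ee_rot: [[-0.972, -0.147, 0.182], [-0.143, 0.989, 0.035], [-0.185, 0.008, -0.983]]
ee_rot: [[-0.967, -0.147, 0.206], [-0.142, 0.989, 0.039], [-0.209, 0.008, -0.978]]
ee_rot: [[-0.962, -0.148, 0.229], [-0.141, 0.989, 0.043], [-0.233, 0.009, -0.972]]
clock: 4.65
position: [1.0054, 0.1799, 0.3539]
ee_rot: [[-0.957, -0.148, 0.25], [-0.141, 0.989, 0.047], [-0.254, 0.009, -0.967]]
ft_force: [-0.4, 0.5, 0.3]
width: 0.0398
gripper_force: 0.0
[  8.5  53.4   4.2   0.5 107.7 -89.7]
```

```bash
(python3 -m creep '[[[-1,0,-0.8],0,0.04]]';python3 -m creep '[[[-1,0,-0.8],0,0.04]]';python3 -m creep '[[[-1,0,-0.8],0,0.04]]';python3 -m creep '[[[-1,0,-0.8],0,0.04]]';python3 -m creep '[[[-1,0,-0.8],0,0.04]]';python3 -m creep '[[[-1,0,-0.8],0,0.04]]';python3 -m creep '[[[-1,0,-0.8],0,0.04]]';python3 -m creep '[[[-1,0,-0.8],0,0.04]]';python3 -m creep '[[[-1,0,-0.8],0,0.04]]';python3 -m creep '[[[-1,0,-0.8],0,0.04]]';python3 -m creep '[[[-1,0,-0.8],0,0.04]]')|grep -E 'ee_rot|pos'|tail -6
python3 -c "
from h import *
print(np.round(manip.get_obs()['q'],1))"
```

```text
position: [0.9792, 0.1671, 0.5189]
ee_rot: [[-0.881, -0.15, 0.449], [-0.127, 0.989, 0.081], [-0.456, 0.015, -0.89]]
position: [0.9739, 0.1653, 0.5379]
ee_rot: [[-0.87, -0.15, 0.47], [-0.125, 0.989, 0.085], [-0.477, 0.015, -0.879]]
position: [0.9681, 0.1636, 0.5569]
ee_rot: [[-0.859, -0.15, 0.49], [-0.123, 0.989, 0.088], [-0.498, 0.016, -0.867]]
[  7.7  42.4   4.2   1.3 103.6 -90.1]
```

```bash
cat >> h.py <<'E'
def to(*T):
    o=manip.get_obs();R=np.array(o['ee_rot']);p=np.array(o['position'])
    print('clock',round(o['clock'],2),'F',np.round(o['ft_force'],1),'w',round(o['width'],4))
    for X in T: print(X,'->',(R.T@(np.array(X)-p)).round(4))
E
python3 -c "
from h import *
to([.4755,.1224,.168])"
```

```text
clock 5.57 F [ 0.4  0.4 -0.4] w 0.0398
[0.4755, 0.1224, 0.168] -> [0.6216 0.0272 0.092 ]
```

```bash
python3 -m creep '[[[0.04,0,0],0,0.04],[[0.62,0.027,0.092],0,0.04],[[0.62,0.027,0.092],0,0.04],[[0.62,0.027,0.092],0,0.04],[[0.62,0.027,0.092],0,0.04],[[0.62,0.027,0.092],0,0.04],[[0.62,0.027,0.092],0,0.04],[[0.62,0.027,0.092],0,0.04],[[0.62,0.027,0.092],0,0.04],[[0.62,0.027,0.092],0,0.04],[[0.62,0.027,0.092],0,0.04],[[0.62,0.027,0.092],0,0.04]]'
python3 -c "
from h import *
to([.4755,.1224,.168])"
```

```text
clock: 6.57
position: [0.6843, 0.1397, 0.3347]
ee_rot: [[-0.859, -0.15, 0.49], [-0.123, 0.989, 0.088], [-0.497, 0.016, -0.867]]
ft_force: [0.3, 0.5, 0.7]
width: 0.0403
gripper_force: 0.0
clock 6.57 F [0.3 0.5 0.7] w 0.0403
[0.4755, 0.1224, 0.168] -> [0.2644 0.0116 0.0409]
```

```bash
python3 -m creep '[[[0.264,0.012,0.041],0,0.04],[[0.264,0.012,0.041],0,0.04],[[0.264,0.012,0.041],0,0.04],[[0.264,0.012,0.041],0,0.04],[[0.264,0.012,0.041],0,0.04],[[0.264,0.012,0.041],0,0.04],[[0.264,0.012,0.041],0,0.04],[[0.264,0.012,0.041],0,0.04],[[0.264,0.012,0.041],0,0.04]]'
python3 - <<'E'
from h import *
to([.5245,.1312,.0813])
im=eyes.camera('wrist')[:,:,::-1].copy();C=cal('wrist')
for X in ([.5077,.1287,.094],[.5196,.1303,.09],manip.get_obs()['position']):
    p=proj('wrist',X,C)[0];print(p.round(1));cv2.circle(im,tuple(int(v) for v in p),2,(0,0,255),-1)
cv2.imwrite('pics/w2.png',im)
E
```

```text
clock: 7.32
position: [0.4775, 0.1231, 0.1702]
ee_rot: [[-0.858, -0.15, 0.491], [-0.123, 0.988, 0.088], [-0.498, 0.016, -0.867]]
ft_force: [-0.7, -0.2, 0.8]
width: 0.04
gripper_force: 0.0
clock 7.32 F [-0.7 -0.2  0.8] w 0.04
[0.5245, 0.1312, 0.0813] -> [ 0.0029 -0.0005  0.1008]
[325.  181.7]
[324.7 187.8]
[325.4 228.5]
```

View pics/w2.png

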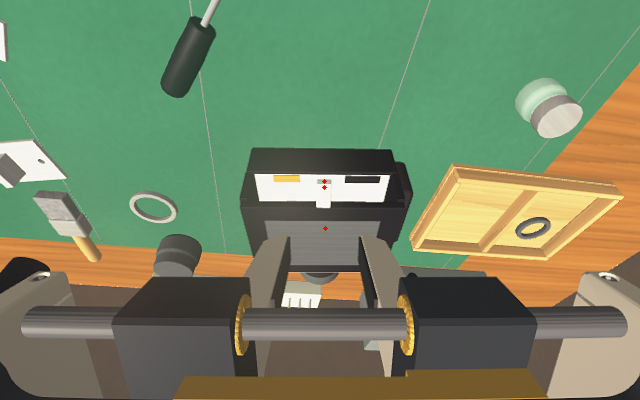

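The tab spans about (324,180–207) and lines up with the projected grip point. I'll go in, close the fingers and take a reading.

```bash
python3 -m creep '[[[0.003,0,0.03],0,0.04],[[0.003,0,0.06],0,0.04],[[0.003,0,0.08],0,0.04],[[0.003,0,0.1],0,0.04],[[0.003,0,0.101],0,0.04],[[0.003,0,0.101],0,0.04],[[0.003,0,0.101],0,0],[[0.003,0,0.101],0,0],[[0.003,0,0.101],0,0],[[0.003,0,0.101],0,0],[[0.003,0,0.101],0,0]]'
```

```text
clock: 8.28
position: [0.5244, 0.1316, 0.0806]
ee_rot: [[-0.859, -0.15, 0.489], [-0.123, 0.989, 0.088], [-0.497, 0.016, -0.868]]
ft_force: [0.1, -0.1, 0.2]
width: 0.0113
gripper_force: 0.0
```

```bash
python3 -m creep '[[[0,0,0],0,0],[[0,0,0],0,0],[[0,0,0],0,0]]'
python3 - <<'E'
from h import *
im=eyes.camera('wrist')[:,:,::-1]
im2=eyes.camera('scene')[:,:,::-1]
cv2.imwrite('pics/w3.png',np.hstack([cv2.resize(im[130:290,220:420],(500,400),interpolation=cv2.INTER_CUBIC),cv2.resize(im2[130:290,330:450],(300,400),interpolation=cv2.INTER_CUBIC)]))
E
```

```text
clock: 8.53
position: [0.5242, 0.1315, 0.0799]
ee_rot: [[-0.86, -0.15, 0.488], [-0.123, 0.989, 0.088], [-0.496, 0.016, -0.868]]
ft_force: [0.4, -1.1, 0.7]
width: 0.0005
gripper_force: 0.0
```

View pics/w3.png

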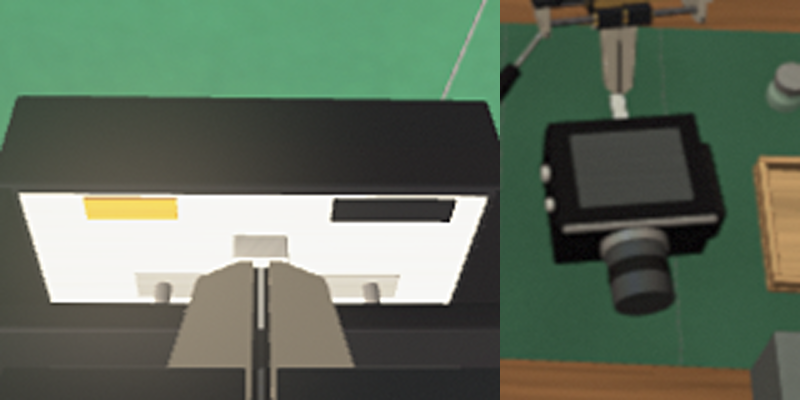

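```bash
python3 - <<'E'
from h import *
C=cal('wrist');o=manip.get_obs();p=np.array(o['position']);z=np.array(o['ee_rot'])[:,2]
print('cam',(-C[2].T@C[3]).round(4),'tcp',p,proj('wrist',p,C),proj('wrist',p-.019*z,C))
for zz in(.086,.09,.094):print(zz,proj('wrist',[.5077,.1287,zz],C),onplane('wrist',[[324,224],[324,232.8]],zz,C).round(4).tolist())
f=C[0][0,0]
o_,D=rays('wrist',[[313.2,228.4],[334.8,228.4]],C)
for zz in(.06,.07,.08,.09):
  P=o_+D*((zz-o_[2])/D[:,2])[:,None];print(zz,np.linalg.norm(P[1]-P[0]).round(4),P[0].round(4))
# pins
print('pins on deck+11',onplane('wrist',[[220+162/2.5,130+283/2.5],[220+371/2.5,130+283/2.5]],.056,C).round(4))
E
```

```text
cam [0.357  0.1033 0.2089] tcp [0.52420544 0.13153234 0.07974841] [[325.42376329 228.50235386]] [[325.52334513 240.40924537]]
0.086 [[325.17289278 220.26386578]] [[0.5116, 0.1285, 0.086], [0.5209, 0.1299, 0.086]]
0.09 [[325.28203848 225.28632981]] [[0.5065, 0.1277, 0.09], [0.5155, 0.1291, 0.09]]
0.094 [[325.39428386 230.45185335]] [[0.5015, 0.1269, 0.094], [0.5102, 0.1282, 0.094]]
0.06 0.017 [0.5509 0.1263 0.06  ]
0.07 0.0159 [0.5379 0.1247 0.07  ]
0.08 0.0147 [0.5249 0.1232 0.08  ]
0.09 0.0136 [0.5118 0.1217 0.09  ]
pins on deck+11 [[0.58   0.1054 0.056 ]
 [0.5707 0.1767 0.056 ]]
```

The fingers shut on nothing. I'll open, go about 12 mm deeper and try again, using the finger width as the feeler.

```bash
python3 -m creep '[[[0,0,0],0,0.04],[[0,0,0],0,0.04],[[0,0,0],0,0.04],[[0,0,0],0,0.04],[[0,0,0],0,0.04],[[0,0,0],0,0.04],[[0,0,0.006],0,0.04],[[0,0,0.012],0,0.04],[[0,0,0.012],0,0.04]]'
python3 -m creep '[[[0,0,0],0,0],[[0,0,0],0,0],[[0,0,0],0,0],[[0,0,0],0,0],[[0,0,0],0,0],[[0,0,0],0,0],[[0,0,0],0,0],[[0,0,0],0,0]]'
```

```text
clock: 9.38
position: [0.53, 0.1325, 0.0677]
ee_rot: [[-0.861, -0.15, 0.487], [-0.123, 0.989, 0.088], [-0.494, 0.015, -0.869]]
ft_force: [-0.1, -0.5, -0.6]
width: 0.04
gripper_force: 0.0
clock: 10.05
position: [0.5302, 0.1324, 0.0695]
ee_rot: [[-0.86, -0.15, 0.488], [-0.123, 0.989, 0.088], [-0.496, 0.015, -0.868]]
ft_force: [-0.0, -3.4, 1.1]
width: 0.0123
gripper_force: 30.0
```

```bash
python3 - <<'E'
from h import *
o=manip.get_obs();R=np.array(o['ee_rot']);a=np.radians(7.8);u=np.array([np.cos(a),np.sin(a),0])
for th in range(6,67,6):
    t=np.radians(th);dx=-.15*np.cos(t)+.005*np.sin(t)+.15;dz=.15*np.sin(t)+.005*np.cos(t)-.005
    print(th,(R.T@(u*dx+[0,0,dz])).round(4).tolist())
E
```

```text
6 [-0.0089, 0.0002, -0.0129]
12 [-0.0192, 0.0004, -0.0248]
18 [-0.0306, 0.0006, -0.0356]
24 [-0.0431, 0.0007, -0.0452]
30 [-0.0565, 0.0008, -0.0533]
36 [-0.0707, 0.0009, -0.0601]
42 [-0.0855, 0.0009, -0.0653]
48 [-0.1008, 0.0009, -0.0689]
54 [-0.1164, 0.0009, -0.0709]
60 [-0.1321, 0.0008, -0.0713]
66 [-0.1477, 0.0007, -0.07]
```

```bash
python3 -m creep '[[[-0.009,0,-0.013],0,0],[[-0.019,0,-0.025],0,0],[[-0.031,0.001,-0.036],0,0],[[-0.043,0.001,-0.045],0,0],[[-0.057,0.001,-0.053],0,0],[[-0.071,0.001,-0.06],0,0],[[-0.086,0.001,-0.065],0,0],[[-0.101,0.001,-0.069],0,0],[[-0.116,0.001,-0.071],0,0],[[-0.125,0.001,-0.071],0,0],[[-0.132,0.001,-0.071],0,0],[[-0.132,0.001,-0.071],0,0]]'
python3 - <<'E'
from h import *
import math
a=np.radians(7.8);u=np.array([np.cos(a),np.sin(a),0]);h=np.array([.521,.1307,.085])+.15*u
o=manip.get_obs();g=np.array(o['position'])-.019*np.array(o['ee_rot'])[:,2]
d=g-h;x=d@u;print('polar deg',np.degrees(math.atan2(d[2],-x)),np.hypot(x,d[2]),o['ft_force'],o['width'])
im=eyes.camera('scene')[:,:,::-1];cv2.imwrite('pics/s2.png',cv2.resize(im[80:280,260:500],(720,600),interpolation=cv2.INTER_CUBIC))
E
```

```text
clock: 11.05
position: [0.6102, 0.1427, 0.1985]
ee_rot: [[-0.859, -0.149, 0.49], [-0.123, 0.989, 0.086], [-0.498, 0.014, -0.867]]
ft_force: [-3.2, -12.1, 12.8]
width: 0.0115
gripper_force: 30.1
polar deg 61.88277394512362 0.14740614705916294 [ -3.22355467 -12.10240685  12.80462269] 0.011489382307903258
```

View pics/s2.png

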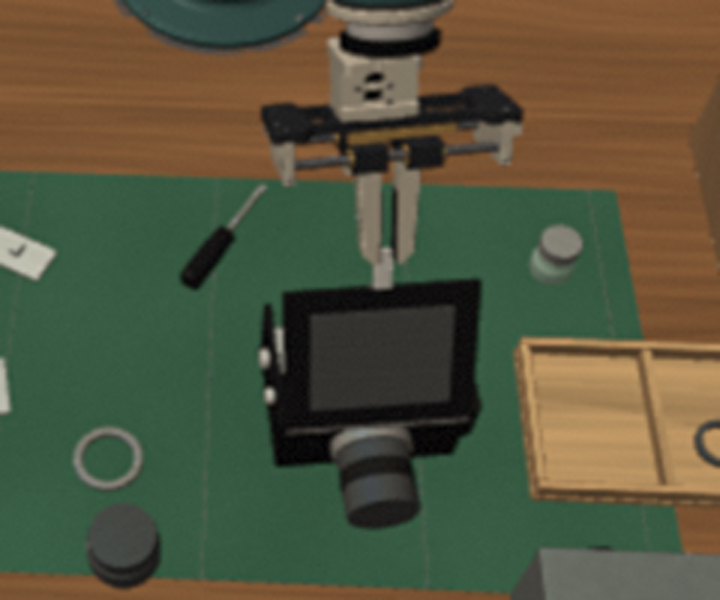

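The display is standing at about 60°. I'll release it, back off along the tool axis and take pictures from the wrist and top cameras to find the pins and the cover.

```bash
python3 -m creep '[[[0,0,0],0,0.04],[[0,0,0],0,0.04],[[0,0,0],0,0.04],[[0,0,0],0,0.04],[[0,0,0],0,0.04],[[0,0,0],0,0.04],[[0,0,-0.03],0,0.04],[[0,0,-0.06],0,0.06],[[0,0,-0.09],0,0.06],[[0,0,-0.12],0,0.06],[[0.03,0,-0.14],0,0.06],[[0.03,0,-0.14],0,0.06]]'
python3 - <<'E'
from h import *
o=manip.get_obs();im=eyes.camera('wrist')[:,:,::-1];C=cal('wrist');np.savez('w4.npz',im=im,K=C[0],d=C[1],R=C[2],t=C[3])
im2=eyes.camera('top')[:,:,::-1];np.save('t4.npy',im2)
p=proj('wrist',[.5812,.139,.05],C)[0];print('pred seat px',p);x,y=int(p[0]),int(p[1])
y0=max(0,y-45);x0=x-75
a=cv2.resize(im[y0:y0+90,x0:x0+150],(800,480),interpolation=cv2.INTER_CUBIC);print('crop',x0,y0)
cv2.imwrite('pics/w4.png',a)
E
```

```text
clock: 12.1
position: [0.5118, 0.1273, 0.3074]
ee_rot: [[-0.857, -0.151, 0.493], [-0.122, 0.988, 0.089], [-0.501, 0.016, -0.865]]
ft_force: [-0.2, -0.1, -0.9]
width: 0.06
gripper_force: 0.0
pred seat px [322.82191878 112.4412687 ]
crop 247 67
```

View pics/w4.png

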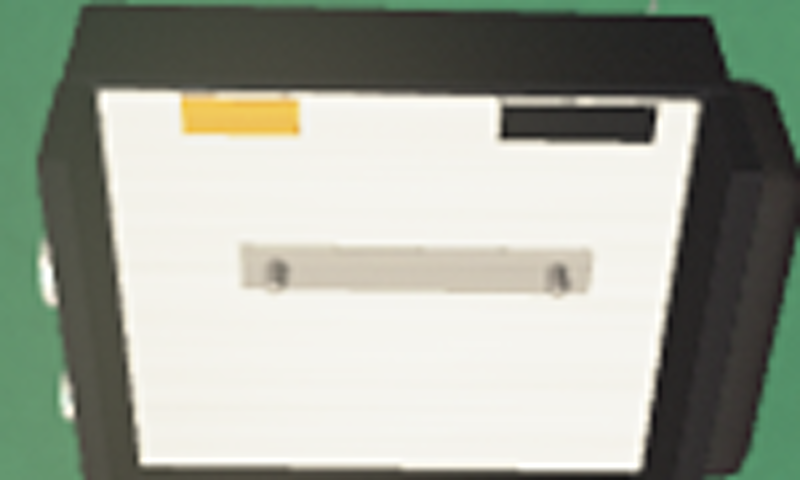

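Crop w4 shows both pins on the deck, at crop (275,273) and (558,278), and the front deck corners at (98,90) and (698,100). I'll compute the pin poses, check the display angle and locate the cover.

```bash
python3 - <<'E'
from h import *
w=np.load('w4.npz');C=(w['K'],w['d'],w['R'],w['t']);im=w['im']
g=cv2.cvtColor(im,cv2.COLOR_BGR2GRAY).astype(float)
pin=[]
for cx,cy in((274,272),(558,277)):
    u,v=247+cx/5.333-.4,67+cy/5.333-.4;u0,v0=int(round(u)),int(round(v))
    p=g[v0-5:v0+6,u0-5:u0+6];wt=np.clip(160-p,0,None);yy,xx=np.mgrid[v0-5:v0+6,u0-5:u0+6]
    pin.append([(wt*xx).sum()/wt.sum(),(wt*yy).sum()/wt.sum()]);print(pin[-1],(u,v),p.min())
P=onplane('wrist',pin,.0505,C)
def ax(A,B): d=B-A;return np.linalg.norm(d).round(4),(np.degrees(np.arctan2(d[1],d[0]))-90).round(2)
print('pins',P.round(4).tolist(),ax(*P),'mid',P.mean(0).round(4))
f=lambda L:[[247+a/5.333-.4,67+b/5.333-.4] for a,b in L]
F=onplane('wrist',f([(98,90),(698,100)]),.045,C);print('front',F.round(4).tolist(),ax(*F))
mk=onplane('wrist',f([(240,267),(592,272)]),.045,C);print('pad',mk.round(4).tolist(),ax(*mk))
np.save('pins.npy',P)
# display: panel front/tab in top image
t=np.load('t4.npy');hsv=cv2.cvtColor(t,cv2.COLOR_BGR2HSV)
# cover holes in wrist + top
m=((hsv[...,2]>130)&(hsv[...,1]<50)).astype(np.uint8);m2=np.zeros_like(m);m2[165:215,378:436]=m[165:215,378:436]
c=max(cv2.findContours(cv2.morphologyEx(m2,3,np.ones((5,5))),0,1)[0],key=cv2.contourArea);r=cv2.minAreaRect(c);bp=cv2.boxPoints(r)
print('cover',onplane('top',[r[0]],.005).round(4),r)
gt=cv2.cvtColor(t,cv2.COLOR_BGR2GRAY).astype(float)
for c in ((391.6,194.7),(422.3,186.6)):
    u0,v0=int(round(c[0])),int(round(c[1]));p=gt[v0-3:v0+4,u0-3:u0+4];wt=np.clip(np.median(p)-15-p,0,None);yy,xx=np.mgrid[v0-3:v0+4,u0-3:u0+4]
    h=[(wt*xx).sum()/wt.sum(),(wt*yy).sum()/wt.sum()];print('hole',np.round(h,1),onplane('top',[h],.004).round(4))
a=cv2.resize(t[150:250,190:290],(600,600),interpolation=cv2.INTER_CUBIC)
cv2.imwrite('pics/t4.png',a)
E
```

```text
[np.float64(299.0112781954887), np.float64(117.67669172932331)] (297.9782111381962, 117.6031876992312) 118.0
[np.float64(351.7331081081081), np.float64(118.40878378378379)] (351.231539471217, 118.54074629664353) 105.0
pins [[0.5941, 0.1066, 0.0505], [0.5846, 0.1814, 0.0505]] (np.float64(0.0754), np.float64(7.19)) mid [0.5894 0.144  0.0505]
front [[0.5518, 0.0573, 0.045], [0.5331, 0.2057, 0.045]] (np.float64(0.1495), np.float64(7.19))
pad [[0.5975, 0.096, 0.045], [0.5855, 0.1907, 0.045]] (np.float64(0.0955), np.float64(7.17))
cover [[ 0.6132 -0.2451  0.005 ]] ((406.384765625, 190.1619110107422), (25.551124572753906, 43.21295928955078), 75.25643920898438)
hole [390.8 194.2] [[ 0.6053 -0.2082  0.004 ]]
hole [421.7 186. ] [[ 0.6221 -0.2821  0.004 ]]
```

```bash
python3 -m creep '[[[0,0,0],0.026,0.06],[[0,0,0],0.026,0.06]]' | grep ee_rot; python3 -c "
from h import *
to([.536,-.262,.261])"
```

```text
ee_rot: [[-0.864, -0.127, 0.487], [-0.096, 0.992, 0.088], [-0.494, 0.029, -0.869]]
clock 12.37 F [1.  0.4 0.1] w 0.0599
[0.536, -0.262, 0.261] -> [ 0.0396 -0.3902  0.0118]
```

```bash
python3 -m creep '[[[0.04,-0.39,0.012],0,0.05],[[0.04,-0.39,0.012],0,0.05],[[0.04,-0.39,0.012],0,0.05],[[0.04,-0.39,0.012],0,0.05],[[0.04,-0.39,0.012],0,0.05],[[0.04,-0.39,0.012],0,0.05],[[0.04,-0.39,0.012],0,0.05],[[0.04,-0.39,0.012],0,0.05],[[0.04,-0.39,0.012],0,0.05],[[0.04,-0.39,0.012],0,0.05],[[0.04,-0.39,0.012],0,0.05],[[0.04,-0.39,0.012],0,0.05]]'
python3 - <<'E'
from h import *
o=manip.get_obs();im=eyes.camera('wrist')[:,:,::-1];C=cal('wrist');np.savez('w5.npz',im=im,K=C[0],d=C[1],R=C[2],t=C[3])
print(o['position'])
q=proj('wrist',[[.6053,-.2082,.004],[.6221,-.2821,.004]],C);print(q)
g=cv2.cvtColor(im,cv2.COLOR_BGR2GRAY);hsv=cv2.cvtColor(im,cv2.COLOR_BGR2HSV)
m=((g>150)&(hsv[...,1]<60)).astype(np.uint8);n,l,s,ce=cv2.connectedComponentsWithStats(m)
u,v=q.mean(0);k=min([i for i in range(1,n) if s[i,4]>300],key=lambda i:np.hypot(*(ce[i]-[u,v])));print(s[k],ce[k])
cs,hi=cv2.findContours((l==k).astype(np.uint8),cv2.RETR_CCOMP,cv2.CHAIN_APPROX_NONE)
for c,h in zip(cs,hi[0]):
    if h[3]>=0 and cv2.contourArea(c)>3:
        M=cv2.moments(c);p=[M['m10']/M['m00'],M['m01']/M['m00']];print('hole',np.round(p,2),cv2.contourArea(c),onplane('wrist',[p],.004,C).round(4))
    elif h[3]<0:
        r=cv2.minAreaRect(c);print('rect',r,onplane('wrist',[r[0]],.005,C).round(4))
x0,y0=int(u)-60,max(0,int(v)-36);print(x0,y0)
cv2.imwrite('pics/w5.png',cv2.resize(im[y0:y0+75,x0:x0+120],(800,500),interpolation=cv2.INTER_CUBIC))
E
```

```text
clock: 13.37
position: [0.5358, -0.2633, 0.2599]
ee_rot: [[-0.865, -0.126, 0.486], [-0.095, 0.992, 0.089], [-0.493, 0.031, -0.869]]
ft_force: [-0.4, 0.7, -0.4]
width: 0.0498
gripper_force: 0.0
[ 0.53577656 -0.26331682  0.25987761]
[[350.75104379 117.05482733]
 [298.32709476 122.26778401]]
[ 286   96   75   45 2663] [324.46714232 118.2504694 ]
rect ((324.43426513671875, 119.8753433227539), (40.56535339355469, 73.54106140136719), 83.9909896850586) [[ 0.6134 -0.2452  0.005 ]]
hole [297.5 122. ] 15.0 [[ 0.6218 -0.2833  0.004 ]]
hole [325.99 117.51] 11.5 [[ 0.6099 -0.2434  0.004 ]]
hole [350.82 116.44] 18.5 [[ 0.6043 -0.2083  0.004 ]]
hole [326.  111.5] 8.0 [[ 0.6003 -0.2447  0.004 ]]
264 83
```

```bash
python3 -c "
from h import *
to([.5737,-.2529,.0974],[.622,-.244,.0105])"
```

```text
clock 13.42 F [-0.1 -0.8 -0.1] w 0.05
[0.5737, -0.2529, 0.0974] -> [ 0.0471 -0.0004  0.1611]
[0.622, -0.244, 0.0105] -> [ 0.0474 -0.0004  0.2609]
```

```bash
python3 -m creep '[[[0.047,0,0.08],0,0.05],[[0.047,0,0.12],0,0.05],[[0.047,0,0.161],0,0.05],[[0.047,0,0.19],0,0.05],[[0.047,0,0.22],0,0.05],[[0.047,0,0.24],0,0.05],[[0.047,0,0.25],0,0.05],[[0.047,0,0.256],0,0.05],[[0.047,0,0.26],0,0.05],[[0.047,0,0.26],0,0.05],[[0.047,0,0.26],0,0.05]]'
```

```text
clock: 14.33
position: [0.6226, -0.2441, 0.0151]
ee_rot: [[-0.862, -0.128, 0.49], [-0.098, 0.991, 0.087], [-0.497, 0.027, -0.867]]
ft_force: [0.5, 0.0, 1.1]
width: 0.0499
gripper_force: 0.0
```

```bash
python3 -m creep '[[[0,0,0],0,0],[[0,0,0],0,0],[[0,0,0],0,0],[[0,0,0],0,0],[[0,0,0],0,0],[[0,0,0],0,0],[[0,0,0],0,0],[[0,0,0],0,0],[[0,0,0],0,0]]'
```

```text
clock: 15.08
position: [0.6221, -0.2436, 0.0127]
ee_rot: [[-0.863, -0.128, 0.488], [-0.097, 0.991, 0.088], [-0.495, 0.029, -0.868]]
ft_force: [0.3, -0.5, -0.1]
width: 0.0004
gripper_force: 0.0
```

Missed above the rib, the same as at the tab: the usable pads sit about 12 mm behind where I assumed. I'll open and go 12 mm deeper.

```bash
python3 -m creep '[[[0,0,0],0,0.05],[[0,0,0],0,0.05],[[0,0,0],0,0.05],[[0,0,0],0,0.05],[[0,0,0],0,0.05],[[0,0,0.004],0,0.05],[[0,0,0.008],0,0.05],[[0,0,0.012],0,0.05],[[0,0,0.012],0,0.05]]'; python3 -m creep '[[[0,0,0],0,0],[[0,0,0],0,0],[[0,0,0],0,0],[[0,0,0],0,0],[[0,0,0],0,0],[[0,0,0],0,0],[[0,0,0],0,0],[[0,0,0],0,0],[[0,0,0],0,0]]'
```

```text
clock: 15.83
position: [0.6279, -0.2422, 0.0012]
ee_rot: [[-0.864, -0.128, 0.487], [-0.097, 0.991, 0.089], [-0.494, 0.029, -0.869]]
ft_force: [0.1, 0.2, 0.1]
width: 0.0495
gripper_force: 0.0
clock: 16.58
position: [0.628, -0.2426, 0.0024]
ee_rot: [[-0.863, -0.128, 0.488], [-0.097, 0.991, 0.088], [-0.495, 0.028, -0.868]]
ft_force: [-0.9, -0.5, 0.8]
width: 0.0095
gripper_force: 29.3
```

```bash
python3 -m creep '[[[0,0,0],0,0.03],[[0,0,0],0,0.03],[[0,0,0],0,0.03],[[0,0,0.002],0,0.03],[[0,0,0.004],0,0.03],[[0,0,0.006],0,0.03],[[0,0,0.006],0,0.03]]';  python3 -m creep '[[[0,0,0],0,0],[[0,0,0],0,0],[[0,0,0],0,0],[[0,0,0],0,0],[[0,0,0],0,0],[[0,0,0],0,0]]'
```

```text
clock: 17.17
position: [0.6309, -0.2419, -0.0034]
ee_rot: [[-0.864, -0.128, 0.488], [-0.097, 0.991, 0.088], [-0.495, 0.029, -0.869]]
ft_force: [-0.3, 0.6, -0.7]
width: 0.0299
gripper_force: 0.0
clock: 17.67
position: [0.631, -0.2421, -0.0027]
ee_rot: [[-0.863, -0.128, 0.488], [-0.097, 0.991, 0.088], [-0.495, 0.028, -0.868]]
ft_force: [-1.0, 0.6, 1.5]
width: 0.0095
gripper_force: 29.9
```

Gripped: width 9.5 mm, force 30 N. I'll measure the holes in the wrist view while the plate is still flat on the bench.

```bash
python3 - <<'E'
from h import *
o=manip.get_obs();im=eyes.camera('wrist')[:,:,::-1];C=cal('wrist');np.savez('w6.npz',im=im,K=C[0],d=C[1],R=C[2],t=C[3])
q=proj('wrist',[[.6053,-.2082,.004],[.6221,-.2821,.004]],C);print(q)
cv2.imwrite('pics/w6.png',cv2.resize(im[150:310,220:434],(800,598),interpolation=cv2.INTER_CUBIC))
E
```

```text
[[385.22970635 215.00143719]
 [265.20158919 224.77827828]]
```

View pics/w6.png

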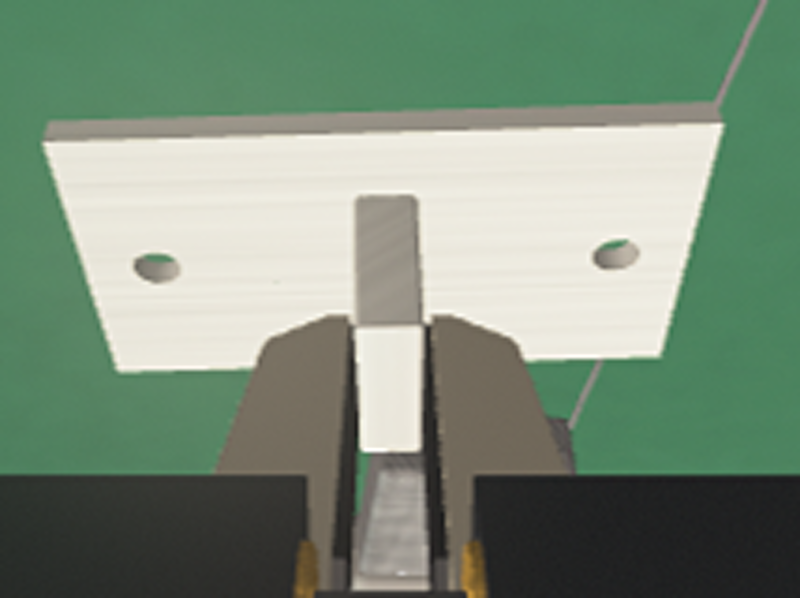

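```bash
python3 - <<'E'
from h import *
w=np.load('w6.npz');C=(w['K'],w['d'],w['R'],w['t'])
H=onplane('wrist',[[220+157/3.738-.37,150+267/3.738-.37],[220+616/3.738-.37,150+254/3.738-.37]],.005,C)
d=H[1]-H[0];print(H.round(4).tolist(),np.linalg.norm(d),np.degrees(np.arctan2(d[1],d[0]))-90,'mid',H.mean(0).round(4))
P=np.load('pins.npy');pm=P.mean(0)[:2];hm=H.mean(0)[:2]
o=manip.get_obs();p=np.array(o['position']);z=np.array(o['ee_rot'])[:,2]
dp=np.r_[pm-hm,0]
S=p+dp+[0,0,.045];print('seated TCP',S.round(4))
up=p+[0,0,.06]
to(p+[0,0,.07],p+[-.06,0,.16],S+[-.12,-.015,.08],S+[-.05,-.006,.022],S+[0,0,.013],S)
E
```

```text
[[0.6173, -0.2841, 0.005], [0.6066, -0.2085, 0.005]] 0.07637424528567302 7.991404093576918 mid [ 0.612  -0.2463  0.005 ]
seated TCP [0.6084 0.1481 0.0424]
clock 17.72 F [ 0.2 -0.7  1.4] w 0.0099
[ 0.63101772 -0.2421691   0.06740702] -> [-0.0347  0.002  -0.0608]
[ 0.57101772 -0.2421691   0.15740702] -> [-0.0275  0.0122 -0.1682]
[0.48842907 0.13314711 0.12240702] -> [ 0.0247  0.3938 -0.1453]
[0.55842907 0.14214711 0.06440702] -> [-0.0079  0.3922 -0.06  ]
[0.60842907 0.14814711 0.05540702] -> [-0.0471  0.3915 -0.0272]
[0.60842907 0.14814711 0.04240702] -> [-0.0407  0.3911 -0.0159]
```

```bash
python3 -m creep '[[[-0.017,0.001,-0.03],0,0],[[-0.035,0.002,-0.061],0,0],[[-0.031,0.007,-0.1],0,0],[[-0.028,0.012,-0.14],0,0],[[-0.028,0.012,-0.168],0,0],[[0.025,0.394,-0.145],0.012,0],[[0.025,0.394,-0.145],0.012,0],[[0.025,0.394,-0.145],0.012,0],[[0.025,0.394,-0.145],0.012,0],[[0.025,0.394,-0.145],0.012,0],[[0.025,0.394,-0.145],0.012,0],[[0.025,0.394,-0.145],0.012,0]]' | grep -v torque; python3 -c "
from h import *
to([.4884,.1331,.1224])"
```

```text
clock: 18.72
position: [0.5079, 0.0419, 0.1306]
ee_rot: [[-0.864, -0.117, 0.489], [-0.084, 0.993, 0.088], [-0.496, 0.035, -0.868]]
ft_force: [1.1, 0.5, -0.9]
width: 0.0096
gripper_force: 29.8
clock 18.72 F [ 1.1  0.5 -0.9] w 0.0096
[0.4884, 0.1331, 0.1224] -> [0.0132 0.0925 0.0056]
```

```bash
python3 -m creep '[[[0.013,0.092,0.006],0,0],[[0.013,0.092,0.006],0,0],[[0.013,0.092,0.006],0,0],[[0.03,0.091,0.04],0,0],[[0.03,0.091,0.04],0,0],[[0.03,0.091,0.04],0,0]]' | head -3
python3 - <<'E'
from h import *
o=manip.get_obs();im=eyes.camera('wrist')[:,:,::-1];C=cal('wrist');np.savez('w7.npz',im=im,K=C[0],d=C[1],R=C[2],t=C[3])
P=np.load('pins.npy');print(proj('wrist',np.r_[P,P+[0,0,.0055],P-[0,0,.0055]],C).round(1))
g=cv2.cvtColor(im,cv2.COLOR_BGR2GRAY)
for x,y in proj('wrist',P,C): 
    x,y=int(x),int(y);print(g[y-10:y+14:2,x-12:x+13:2])
E
```

```text
clock: 19.22
position: [0.4906, 0.1317, 0.0826]
ee_rot: [[-0.867, -0.118, 0.485], [-0.086, 0.992, 0.087], [-0.491, 0.034, -0.87]]
[[286.9 263.1]
 [362.8 260.6]
 [286.6 268. ]
 [363.5 265.4]
 [287.2 258.3]
 [362.2 255.8]]
[[235 234 235 235 235 239 131 115 116 116 116 115 116]
 [237 237 237 237 237 236 109 116 116 116 116 115 115]
 [234 235 235 235 237 188 115 115 115 115 115 114 115]
 [227 125 137 147 151 107 115 116 115 115 115 115 115]
 [237 191 185 186 163 113 115 115 114 115 115 113 114]
 [233 197 179 180 137 115 116 115 115 114 114 114 114]
 [237 223 178 177 110 115 115 114 114 114 114 113 113]
 [236 233 230 211 113 114 114 114 114 114 114 113 113]
 [235 235 240 125 113 114 114 114 113 113 113 113 113]
 [234 234 216 108 114 114 113 114 113 112 112 112 112]
 [234 236 182 111 113 113 113 112 112 112 112 112 112]
 [236 236 101 113 113 114 114 113 113 113 113 112 112]]
[[108 107 108 107 107  99 226 234 234 234 233 233 233]
 [106 107 107 108 106 105 153 240 238 238 238 238 238]
 [107 107 106 106 106 106  98 243 237 237 237 237 236]
 [107 106 106 107 107 106 102 146 163 163 122 188 237]
 [107 107 106 106 106 106 105 128 187 185 183 228 237]
 [106 107 106 106 105 106 106 100 166 179 177 230 236]
 [107 107 107 106 106 107 106 104 161 183 177 238 240]
 [106 107 106 106 106 106 106 105  96 236 228 235 235]
 [106 107 107 106 105 105 106 105  99 231 237 236 237]
 [106 106 106 106 105 105 105 106 104 154 240 238 237]
 [106 106 106 106 106 105 106 105 105  94 244 239 238]
 [107 105 106 106 105 106 105 105 105 102 226 239 238]]
```

```bash
python3 - <<'E'
from h import *
w4=np.load('w4.npz');w7=np.load('w7.npz');C4=tuple(w4[k] for k in'KdRt');C7=tuple(w7[k] for k in'KdRt')
L4=[[298.5,117.6],[351.5,118.4]];L7=[[281,262],[367.8,261]]
print('w7 cam',(-C7[2].T@C7[3]).round(3))
for a,b in zip(L4,L7):
    o1,d1=rays('',[a],C4);o2,d2=rays('',[b],C7);d1,d2=d1[0],d2[0]
    s=np.linalg.lstsq(np.c_[d1,-d2],o2-o1,rcond=None)[0];print((o1+s[0]*d1).round(4),(o2+s[1]*d2).round(4))
for z in(.04,.0505,.06,.07,.08,.09):
    Q=onplane('',L7,z,C7);print(z,Q.round(4).tolist(),np.linalg.norm(Q[1]-Q[0]).round(4))
im=w7['im'];cv2.imwrite('pics/w7.png',cv2.resize(im[180:330,220:430],(800,571),interpolation=cv2.INTER_CUBIC))
E
```

```text
w7 cam [0.324 0.106 0.214]
[0.5946 0.1059 0.0496] [0.5944 0.1007 0.0493]
[0.5837 0.1807 0.0521] [0.5822 0.1857 0.0523]
0.04 [[0.6097, 0.1004, 0.04], [0.6019, 0.1917, 0.04]] 0.0916
0.0505 [[0.5924, 0.1008, 0.0505], [0.5852, 0.1866, 0.0505]] 0.0861
0.06 [[0.5768, 0.1011, 0.06], [0.57, 0.1819, 0.06]] 0.0811
0.07 [[0.5604, 0.1014, 0.07], [0.554, 0.177, 0.07]] 0.0758
0.08 [[0.544, 0.1018, 0.08], [0.538, 0.1721, 0.08]] 0.0705
0.09 [[0.5276, 0.1021, 0.09], [0.522, 0.1672, 0.09]] 0.0653
```

View pics/w7.png

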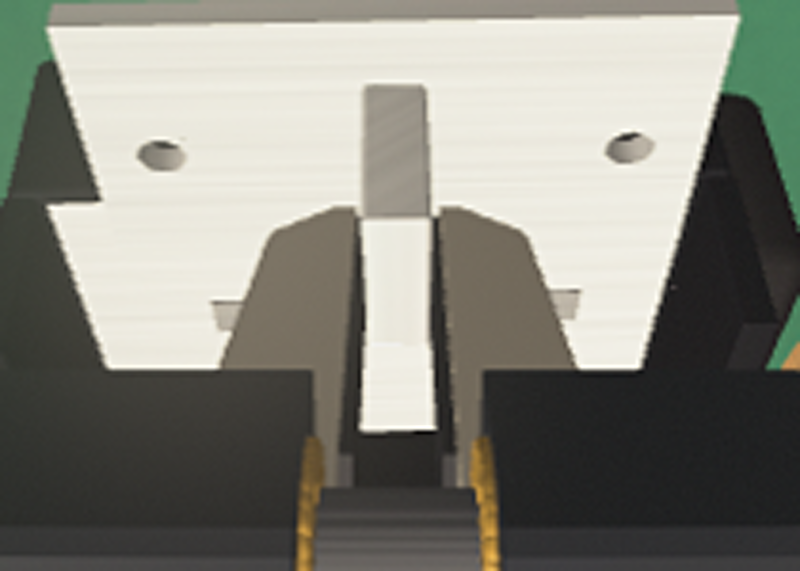

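This picture shows the held plate level with its holes at (162,155) and (630,147). The pins are hidden behind the fingers, but the ends of the grey pin pad show at (212–230,315) and (562–580,305). I'll use the pad's midpoint as a second measure.

```bash
python3 - <<'E'
from h import *
w7=np.load('w7.npz');C7=tuple(w7[k] for k in'KdRt')
f=lambda L:[[220+a/3.81-.37,180+b/3.81-.37] for a,b in L]
E=onplane('',f([(212,301),(580,291),(215,329),(575,320)]),.0455,C7);print(E.round(4).tolist(),np.linalg.norm(E[1]-E[0]),'mids',E[:2].mean(0).round(4),E[2:].mean(0).round(4),'all',E.mean(0).round(4))
o=manip.get_obs();p=np.array(o['position']);
# held holes: seated TCP in w6 rel: TCP-hm
H=f([(162,155),(630,147)])
for z in (p[2]+.0077,):
    h=onplane('',H,z,C7);d=h[1]-h[0];print('held',h.round(4).tolist(),np.linalg.norm(d),np.degrees(np.arctan2(d[1],d[0]))-90,'TCP-mid',(p-h.mean(0)).round(4))
E
```

```text
[[0.5947, 0.0948, 0.0455], [0.5836, 0.1911, 0.0455], [0.6087, 0.0957, 0.0455], [0.598, 0.193, 0.0455]] 0.09686201173985803 mids [0.5891 0.1429 0.0455] [0.6034 0.1444 0.0455] all [0.5963 0.1436 0.0455]
held [[0.4764, 0.0899, 0.0921], [0.4685, 0.1659, 0.0921]] 0.07641556205817768 5.929267406523195 TCP-mid [ 0.0191  0.0035 -0.0077]
```

```bash
python3 -c "
from h import *
to([.561,.1415,.0604],[.611,.1478,.0604],[.611,.1478,.0524])"
```

```text
clock 19.27 F [ 0.6 -0.6  0.1] w 0.0094
[0.561, 0.1415, 0.0604] -> [-0.0491  0.0011  0.0556]
[0.611, 0.1478, 0.0604] -> [-0.0929  0.0015  0.0805]
[0.611, 0.1478, 0.0524] -> [-0.089   0.0012  0.0874]
```

```bash
python3 -m creep '[[[-0.025,0.001,0.028],0,0],[[-0.049,0.001,0.056],0,0],[[-0.065,0.001,0.065],0,0],[[-0.08,0.001,0.073],0,0],[[-0.093,0.0015,0.0805],0,0],[[-0.093,0.0015,0.0805],0,0],[[-0.091,0.0015,0.084],0,0],[[-0.089,0.0012,0.0874],0,0],[[-0.089,0.0012,0.0874],0,0],[[-0.089,0.0012,0.0874],0,0]]'
```

```text
clock: 20.1
position: [0.6107, 0.148, 0.0524]
ee_rot: [[-0.865, -0.117, 0.488], [-0.085, 0.993, 0.088], [-0.495, 0.034, -0.868]]
ft_force: [0.3, 0.0, -0.9]
width: 0.0095
gripper_force: 29.8
```

```bash
python3 -m creep '[[[0.001,0,0.0017],0,0],[[0.001,0,0.0017],0,0]]'|grep -E 'pos|ft';python3 -m creep '[[[0.001,0,0.0017],0,0],[[0.001,0,0.0017],0,0]]'|grep -E 'pos|ft';python3 -m creep '[[[0.001,0,0.0017],0,0],[[0.001,0,0.0017],0,0]]'|grep -E 'pos|ft'
```

```text
position: [0.6109, 0.1483, 0.0504]
ft_force: [-0.7, 0.2, -0.8]
position: [0.6109, 0.1484, 0.0481]
ft_force: [0.5, 0.2, -1.2]
position: [0.611, 0.1484, 0.0461]
ft_force: [-0.7, -0.4, -1.8]
```

```bash
python3 -m creep '[[[0.001,0,0.0017],0,0],[[0.001,0,0.0017],0,0]]'|grep -E 'pos|ft';python3 -m creep '[[[0.001,0,0.0017],0,0],[[0.001,0,0.0017],0,0]]'|grep -E 'pos|ft';python3 -m creep '[[[0.0005,0,0.0009],0,0],[[0.0005,0,0.0009],0,0]]'|grep -E 'pos|ft|wid'; python3 - <<'E'
from h import *
im=eyes.camera('wrist')[:,:,::-1];C=cal('wrist');np.savez('w8.npz',im=im,K=C[0],d=C[1],R=C[2],t=C[3])
print(manip.get_obs()['torque'])
g=cv2.cvtColor(im,cv2.COLOR_BGR2GRAY);w7=cv2.cvtColor(np.load('w7.npz')['im'],cv2.COLOR_BGR2GRAY)
for x,y in((262,220),(385,218)): print(w7[y-8:y+9:2,x-10:x+11:2]);print(g[y-8:y+9:2,x-10:x+11:2])
E
```

```text
position: [0.611, 0.1485, 0.0441]
ft_force: [-0.1, -0.2, -1.7]
position: [0.6112, 0.1487, 0.0425]
ft_force: [-1.0, -0.1, 1.1]
position: [0.6115, 0.1488, 0.0422]
ft_force: [-3.2, 0.3, 4.2]
width: 0.0098
[-0.07179212  0.33203589  0.03092127]
[[232 231 232 232 232 232 232 232 231 232 231]
 [231 231 231 231 231 232 232 231 231 231 231]
 [230 230 231 234 239 240 237 233 217 231 231]
 [229 230 218 126 117  74  76 148 232 229 229]
 [232 234 149 124 131 138 154 170 201 234 232]
 [232 233 219 122 133 140 157 174 208 235 234]
 [230 230 232 224 151 132 150 194 231 231 231]
 [234 234 234 234 235 236 236 235 235 235 235]
 [232 232 232 231 231 232 231 231 231 231 231]]
[[230 230 231 230 230 230 230 230 229 230 230]
 [229 229 229 229 230 229 229 230 229 229 230]
 [227 228 229 231 233 230 229 228 228 228 228]
 [230 231 177 135 123 119 181 231 228 228 228]
 [228 226 140 134 123 111 116 180 231 229 229]
 [230 220 147 138 122 111 128 179 223 230 230]
 [231 221 151 142 119 107 140 191 230 228 228]
 [228 231 163 168 148  94 235 231 230 230 230]
 [232 233 201 183 182 204 234 232 232 231 230]]
[[234 234 234 234 234 234 234 234 234 234 234]
 [235 236 235 235 236 236 237 236 237 237 237]
 [235 235 235 238 245 231 236 238 236 235 235]
 [232 232 237 131  49  72 174 180 228 231 231]
 [234 236 170 124 146 165 176 180 193 236 235]
 [235 238 141 122 142 160 176 179 231 236 236]
 [232 233 235 175 126 147 206 233 233 233 233]
 [235 235 236 237 238 238 237 237 236 236 237]
 [232 232 232 232 232 232 231 231 231 231 231]]
[[230 231 231 231 231 231 231 231 231 231 231]
 [233 233 233 235 237 236 235 234 233 233 233]
 [231 231 235 167 124 115 142 229 231 230 230]
 [228 232 159 133 124 108  82 175 222 230 229]
 [232 213 124 140 132 117  88 156 230 232 232]
 [233 236 147 145 142 123  87 218 232 231 231]
 [228 229 232 140 159 164 113 225 230 230 231]
 [232 232 233 218 181 177 173 233 232 231 231]
 [230 231 231 232 227 223 234 233 234 234 234]]
```

Both pins show through the holes, and contact came exactly at the predicted seat height. I'll press lightly, release and back out.

```bash
python3 -m creep '[[[0.0003,0,0.0006],0,0],[[0.0003,0,0.0006],0,0],[[0.0003,0,0.0006],0,0.03],[[0.0003,0,0.0006],0,0.03],[[0.0003,0,0.0006],0,0.03],[[0.0003,0,0.0006],0,0.03],[[0.0003,0,-0.02],0,0.03],[[0.0003,0,-0.05],0,0.03],[[0.0003,0,-0.08],0,0.03],[[0.01,0,-0.11],0,0.03],[[0.02,0,-0.14],0,0.03],[[0.02,0,-0.14],0,0.03]]'
python3 - <<'E'
from h import *
im=eyes.camera('wrist')[:,:,::-1];C=cal('wrist');np.savez('w9.npz',im=im,K=C[0],d=C[1],R=C[2],t=C[3])
t=eyes.camera('top')[:,:,::-1];np.save('t9.npy',t);s=eyes.camera('scene')[:,:,::-1];np.save('s9.npy',s)
g=cv2.cvtColor(im,cv2.COLOR_BGR2GRAY)
a=np.radians(7.2);u=np.array([np.cos(a),np.sin(a),0]);v=np.array([-u[1],u[0],0]);c=np.array([.592,.144,0])
for k in(1,-1):
    q=proj('',c+.038*k*v+[0,0,.055],C)[0];x,y=q.astype(int);print(q.round(1));print(g[y-8:y+9,x-8:x+9:2])
cor=[c+i*.03*u+j*.05*v+[0,0,.05] for i,j in((-1,-1),(-1,1),(1,1),(1,-1))];q=proj('',cor,C);print(q.round(1))
# plate mask vs deck: print a column profile through plate centre-side
for dy in(-.03,.03):
    L=proj('',[c+dy*v+s*u+[0,0,.05] for s in np.linspace(-.06,.045,36)],C).astype(int);print([int(g[y,x]) for x,y in L])
E
```

```text
clock: 22.15
position: [0.5245, 0.1347, 0.1587]
ee_rot: [[-0.862, -0.118, 0.494], [-0.085, 0.992, 0.089], [-0.5, 0.035, -0.865]]
ft_force: [-0.0, 0.3, 2.4]
width: 0.03
gripper_force: 0.0
[358.5 189.3]
[[243 244 244 244 245 245 244 244 244]
 [244 244 244 248 251 248 244 244 244]
 [243 243 245 200 154 219 242 243 243]
 [242 242 241 156 127 154 240 243 243]
 [243 244 226 159 139 125 240 244 244]
 [244 244 232 161 146 118 245 244 244]
 [244 244 246 173 180 170 245 243 243]
 [242 242 244 225 206 235 244 243 243]
 [244 244 244 240 200 242 244 244 244]
 [243 243 243 243 243 243 243 243 243]
 [244 244 244 244 244 244 244 243 243]
 [243 243 243 243 243 243 244 244 244]
 [243 244 244 244 244 244 244 244 244]
 [244 244 244 244 244 244 244 244 244]
 [244 244 244 244 243 244 244 244 244]
 [243 243 243 243 243 244 244 244 244]
 [243 243 243 244 244 244 244 243 244]]
[287.2 191.4]
[[242 242 242 243 243 244 243 242 243]
 [241 241 241 243 248 247 242 242 242]
 [242 242 243 238 163 160 245 242 242]
 [241 241 243 186 141 114 238 242 242]
 [242 243 245 161 147 123 225 243 243]
 [243 243 245 197 149 121 
[... 158 characters left out ...]
3 243 243]
 [243 243 244 244 244 244 244 244 243]
 [242 242 243 243 242 243 243 243 243]
 [241 241 241 241 241 241 241 241 241]
 [241 242 242 242 242 243 243 243 243]
 [243 243 243 244 243 243 243 243 243]
 [243 243 243 243 243 243 243 243 243]
 [243 243 243 243 243 243 243 243 243]]
[[272.7 167.4]
 [372.  164.6]
 [366.5 204.1]
 [279.4 206.7]]
[77, 79, 242, 220, 234, 234, 244, 243, 246, 178, 215, 242, 242, 240, 243, 242, 243, 243, 243, 242, 243, 242, 244, 243, 241, 243, 243, 243, 244, 243, 243, 244, 244, 243, 244, 244]
[42, 55, 122, 55, 56, 52, 248, 244, 245, 173, 247, 243, 242, 242, 242, 244, 243, 243, 244, 242, 244, 242, 243, 244, 243, 244, 244, 243, 244, 243, 244, 245, 245, 244, 246, 245]
```

```bash
python3 - <<'E'
from h import *
a=np.radians(7.4);u=np.array([np.cos(a),np.sin(a),0]);v=np.array([-u[1],u[0],0])
tip=np.array([.5085,.1287,0]);h=tip+.162*u+[0,0,.085]
T=np.load('t9.npy');S=np.load('s9.npy');CT=cal('top');CS=cal('scene')
for th in(50,55,60,65,70):
    t=np.radians(th);f=lambda r,n:h-u*r*np.cos(t)+[0,0,r*np.sin(t)]+n*(u*np.sin(t)+[0,0,np.cos(t)])
    print(th,'top',proj('',[f(.162,.005),f(.13,.01)],CT).round(1).tolist(),'scene',proj('',[f(.162,.009),f(.13,.009)],CS).round(1).tolist())
for n,im,p in(('top',T,(239,205)),('scene',S,(386,170))):
    hs=cv2.cvtColor(im,cv2.COLOR_BGR2HSV);m=((hs[...,2]>105)&(hs[...,1]<60))
    x,y=p
    for r in range(y-22,y+23,2):
        c=np.nonzero(m[r,x-9:x+10])[0]
        if len(c):print(n,r,c.min()+x-9,c.max()+x-9,len(c))
A=cv2.imread('pics/top0.png').astype(int)
d=(np.abs(A-T).max(2)>40).astype(np.uint8);d=cv2.morphologyEx(d,cv2.MORPH_OPEN,np.ones((3,3)))
n,l,s,_=cv2.connectedComponentsWithStats(d);print(s[1:].tolist())
E
```

```text
50 top [[227.4, 195.1], [227.8, 185.6]] scene [[385.3, 160.8], [385.4, 173.2]]
55 top [[225.8, 188.4], [226.6, 180.3]] scene [[386.6, 162.6], [386.4, 174.9]]
60 top [[224.3, 181.5], [225.5, 174.7]] scene [[387.9, 165.0], [387.4, 177.0]]
65 top [[222.9, 174.3], [224.4, 169.1]] scene [[389.1, 168.0], [388.4, 179.5]]
70 top [[221.5, 167.0], [223.4, 163.4]] scene [[390.4, 171.4], [389.4, 182.3]]
top 183 230 248 19
top 185 230 248 19
top 187 230 248 19
top 189 230 248 19
top 191 230 248 19
top 193 230 248 19
top 195 230 248 19
top 197 230 248 19
top 199 230 248 19
top 201 230 248 19
top 203 230 248 19
top 205 230 248 19
top 207 230 248 16
top 209 230 248 19
top 211 230 248 19
top 213 230 248 19
top 215 230 248 19
top 217 230 248 19
top 219 230 248 19
top 221 232 248 17
top 223 232 241 9
scene 148 389 392 4
scene 150 389 390 2
scene 162 385 390 6
scene 164 384 390 7
scene 166 384 390 7
scene 168 384 390 7
scene 170 384 390 7
scene 172 384 390 7
scene 174 384 389 6
[[259, 155, 10, 4, 32], [252, 157, 5, 3, 15], [226, 159, 18, 5, 55], [214, 163, 5, 3, 15], [196, 165, 10, 4, 31], [208, 164, 4, 3, 12], [231, 168, 30, 12, 182], [186, 172, 10, 16, 85], [205, 175, 71, 51, 2696], [383, 174, 48, 34, 1060], [207, 176, 17, 8, 94], [171, 219, 113, 64, 2341], [236, 222, 15, 14, 133], [217, 227, 6, 5, 26], [217, 246, 4, 4, 14], [252, 247, 3, 3, 9], [202, 252, 23, 11, 112], [257, 260, 4, 6, 19], [259, 265, 18, 49, 454], [162, 276, 11, 6, 48], [173, 284, 3, 3, 9], [173, 291, 3, 5, 15], [173, 301, 3, 3, 9], [176, 315, 3, 5, 15], [162, 316, 132, 84, 6275]]
```

```bash
python3 - <<'E'
from h import *
a=np.radians(7.4);u=np.array([np.cos(a),np.sin(a),0])
h=np.array([.5085,.1287,.085])+.162*u;CS=cal('scene')
def f(th,r,n): t=np.radians(th);return h-u*r*np.cos(t)+[0,0,r*np.sin(t)]+n*(u*np.sin(t)+[0,0,np.cos(t)])
for th in(0,50,55,60,65):print(th,proj('',[f(th,.162,.001),f(th,.162,.009),f(th,.13,.01)],CS).round(1).tolist())
for n,im,x,r0 in(('closed',cv2.imread('pics/scene0.png'),377,160),('open',np.load('s9.npy'),387,154)):
    g=cv2.cvtColor(im,cv2.COLOR_BGR2GRAY);print(n,[(r,int(g[r,x-2:x+3].mean())) for r in range(r0,r0+26)])
E
```

```text
0 [[375.3, 169.6], [375.6, 168.0], [377.5, 177.1]]
50 [[384.6, 160.0], [385.3, 160.8], [385.5, 173.3]]
55 [[385.9, 161.6], [386.6, 162.6], [386.5, 175.0]]
60 [[387.1, 163.7], [387.9, 165.0], [387.5, 177.1]]
65 [[388.4, 166.3], [389.1, 168.0], [388.5, 179.7]]
closed [(160, 74), (161, 74), (162, 74), (163, 74), (164, 73), (165, 71), (166, 76), (167, 111), (168, 162), (169, 179), (170, 183), (171, 182), (172, 179), (173, 175), (174, 173), (175, 176), (176, 165), (177, 91), (178, 24), (179, 15), (180, 17), (181, 21), (182, 41), (183, 67), (184, 71), (185, 69)]
open [(154, 74), (155, 75), (156, 76), (157, 75), (158, 75), (159, 74), (160, 74), (161, 77), (162, 116), (163, 161), (164, 144), (165, 136), (166, 137), (167, 137), (168, 138), (169, 136), (170, 135), (171, 134), (172, 133), (173, 135), (174, 136), (175, 125), (176, 65), (177, 14), (178, 11), (179, 12)]
```

Both pins stand equally proud through a level plate. The scene view, bias-corrected on the closed pose, puts the display at about 58°. I'll back off a little more and hand in.

```bash
python3 -m creep '[[[0.02,0,-0.03],0,0.03],[[0.03,0,-0.06],0,0.03],[[0.03,0,-0.06],0,0.03]]' | grep -E 'clock|ft'; python3 -c "
from workcell import manip
print(manip.finish_job())"
```

```text
clock: 22.55
ft_force: [-0.9, 0.1, 1.6]
the job is handed in; nothing more can be done
None
```

I handed the job in at about 22.6 s: the display stands at about 58°, and the two-hole cover lies on the deck with both pins through its holes; the other bench items were not touched.

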